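Roll the ticket caddy into its bay on the street stall

ROBOT

A 6-joint arm with a two-finger parallel gripper is mounted at the origin on the work surface. World frame = base frame: x ahead of the robot, y to its left, z up, the work surface at z = 0. Lengths are in mm, angles in rad, forces in N, time in s.
With the tool pointing down it reaches from about 325 to 900 mm from the base axis. Payload 3.5 kg.
Tool frame: the origin (TCP) lies on the centre line of the jaws, within the pads' length; the fingertips stand 25 mm ahead of it and the grasp point (between the pads) lies 6 mm ahead of it; z points along the fingers, y is the direction in which the jaws open and shut (so a half turn about z gives the same grasp; the last joint's range is limited). The gripper opens to 85 mm and grips with 20 to 120 N. Pads are 22 mm wide; open, the fingers measure 114 mm over their backs; the gripper's body (76 mm by 85 mm) begins 54 mm behind the grasp point. The pads swing forward as they close: fully open they stand 13 mm farther back than shut.
Start: joints at [1.127, 0.276, -0.026, 1.268, 0, 1.467], TCP at [208.907, 589.05, 256.313] pointing down, gripper open.
Joint ranges: [-3.12, 3.12], [-0.85, 1.88], [-1.08, 1.24], [-1.95, 2.15], [-1.57, 1.53], [-3.14, 3.14]. Speed limits (rad/s): [2.57, 2.57, 3.14, 3.14, 3.14, 3.14].

INTERFACE

Orientations are given as a rotation vector (axis times angle).
In Python, from workcell import arm gives the robot as it stands. The module is installed in compiled form; this text tells all that it offers.
- The arm moves only by the tool carry_out, never from a script. Its argument "increments" is a list of rows, each a list of 6 numbers: the shift along the tool's x, y, z in m, then the turn, a rotation vector about the tool's x, y, z in rad. A call has 1 to 8 rows; each row is the pose to reach, as a shift and turn from the pose measured when the call began, along the tool's axes at that moment; what a row does not reach only later rows make up. A row lasts 1/10 s, in which the tool goes at most 50 mm and 8.59 degrees, less where a joint would pass 70% of its speed; a pose out of reach is approached as far as the arm can. A call with a gripper value outside its range is refused whole. "grip" is the closure, from -1 (fully open) to 1 (shut), so that 0 is half open, set as the call begins (left out, the last holds). The fingers move at their own pace and stop on an object; "squeeze" is the grip in N (left out, the last holds). Time passes only in rows, so rows that repeat a pose let the fingers close. It gives the time, the measured TCP pose, the force and the opening at its end, in the units of the state.
- arm.get_state(): the state, without advancing time (a new reading comes with each control period).
- arm.get_image(name): name is "scene" or "top" or "wrist"; returns a dict with "pixels" (480x640x3 uint8, blue, green, red), "fx", "fy", "cx", "cy" (pixels), "R" (3x3) and "t" (3): a world point X has camera coordinates R X + t. Camera axes: x right, y down, z forward; pixel columns grow to the right and rows downward; lengths in mm; the calibration is good to about 2 mm. A picture is of the moment at which its call begins. There is no depth.
- arm.finish_job(): hands the job in, once; it reports no verdict.
The state is a dict: "clock": time; "joint_positions": joint angles; "joint_vel": joint speeds; "tau": joint torques, N m; "position": TCP position; "tcp_rot": TCP orientation; "force": force on the tool from outside, world axes, zero at the start; "wrist_torque": the same for the moment, N m; "grip_width": finger opening in mm.
Only numpy, scipy, OpenCV 4.12 (cv2) and the standard library are available. Lean on these libraries where they do the work, as an engineer would, in place of code of your own. Each camera call takes 0.05 s, during which the arm holds its last target.

TASK

Push the little blue ticket caddy along the counter by its red grip bar, on its wheels, until both yellow castors trail straight behind it, then steer it squarely into the yellow-lined bay and press it gently but firmly, for about half a second, against the red sprung stop. Then let go and leave it standing straight between the side lines near the stop, with its castors still trailing. Do not lift or tip it, do not ram the stop, and leave the tumbler, the ticket stack and the stamp where they are.

Things in the scene. Friction and masses are not known exactly. Their poses are not given: they have to be found in the camera images.
- caddy_base (a point): The caddy's reference point, on the counter under its tray; x points ahead (its heading, away from the grip bar), y left, z up. Blue tray 150 x 110 mm, from 60 mm behind to 90 mm ahead of this point, walls up to 78 mm high, full of bright ticket bundles, on four 36 mm wheels; 120 mm wide overall, 145 mm with castors turned out; 0.6 to 1.0 kg.
- front_axle (a point): Middle of the front axle, 60 mm ahead of caddy_base and 18 mm above the counter; axes as the caddy's. The two front wheels do not swivel, so the caddy steers like a trolley: this point rolls along the heading and does not go sideways unless the wheels skid. The rear stands on two yellow swivel castors.
- grip_bar (a point): Centre of the caddy's red grip bar, a level bar across its tail: 100 mm long (caddy's y), 14 x 14 mm in section, centre 125 mm above the counter and 105 mm behind caddy_base. Nothing under its middle; 38 mm of free space between it and the tray; its steel arms join it 46 mm to either side. Axes as the caddy's.
- nose (a point): Middle of the caddy's black rubber front face, 95 mm ahead of caddy_base, 50 mm above the counter; axes as the caddy's. This is what meets the stop. The caddy rolls under a push of about 1 N once its castors trail, a few N before.
- castor_left (a joint): Swivel angle of the left rear castor, rad; pivot 45 mm behind caddy_base, 38 mm left. 0: its wheel trails straight behind the pivot (trail 14 mm), as it does after 60 to 80 mm of straight forward rolling; positive: turned anticlockwise from above. Range -2.9 to 2.9. Starts turned well away.
- castor_right (a joint): Swivel angle of the right rear castor, rad, as for the left one; pivot 38 mm right.
- bay: Parking bay, fixed. Origin on the counter, midway between two painted yellow side lines (inner edges 162 mm apart, from 130 mm behind to 200 mm ahead of the origin); x is the heading of a caddy parked here (towards the stop), y left. A yellow cross line lies 194 mm ahead. The paint can be driven over.
- stop_rail (a point): Near end of the stop's aluminium rail, on the counter 130 mm ahead of the bay's origin, axes as the bay's; rail 40 mm wide, 12 mm high, 150 mm long. On it is clamped the stop: dark block with a red pad, 60 mm wide, 26 mm high, centre 50 mm up, facing -x. The pad's face is 100 to 180 mm ahead of the bay's origin, not reported: find it by feel.
- stop_feel (a point): A point over the bay, 140 mm ahead of its origin and 50 mm up: the middle of the range in which the stop's pad may stand, not the pad itself. The pad starts to give at 2.5 N, then takes 2 N more per mm, over 8 mm, and comes back only part of the way when let go. Over 12 N of caddy on stop is ramming.
- tumbler: Steel tumbler, 68 mm across, 85 mm high; origin at the middle of its underside. Leave alone.
- ticket_stack: Clipped green-topped ticket stack, 75 x 130 mm, 29 mm high; origin at the middle of its underside. Leave alone.
- stamp: Wooden hand stamp, 44 mm across, 73 mm high; origin at the middle of its underside. Leave alone.
There are look-alikes about, which are no part of the job. There is more than one size of the part that bears caddy_base; the job needs the larger.

How it is judged (in metres and radians):
On the way, in this order (a step that is already met when the one before it is completed fails the run):
1. the caddy has been rolled until both castors trail straight (within 0.25 rad) (distance of caddy_base from where it was at the start of the episode above 0.04 m and value of joint castor_left between -0.25 and 0.25 rad and value of joint castor_right between -0.25 and 0.25 rad), for 0.1 s.
2. the caddy is pressed against the stop with 3 to 12 N for 0.3 s, square in the bay (contact force between caddy and bay between 3 and 12 N and x of nose in the frame of bay above 0.09 m and y of nose in the frame of bay between -0.022 and 0.022 m and angle between the x axis of caddy_base and the x axis of bay, either way round below 0.13 rad), for 0.3 s.
At the end, for the whole second after the job is handed in: Caddy at rest on its wheels, let go of, within 22 mm of the bay's centre line and 0.13 rad of its heading, nose 80 to 195 mm ahead of the bay's origin, both castors within 0.35 rad of straight; tumbler, ticket stack and stamp within 15 mm of where they stood (x of nose in the frame of bay between 0.08 and 0.195 m and y of caddy_base in the frame of bay between -0.022 and 0.022 m and angle between the x axis of caddy_base and the x axis of bay, either way round below 0.13 rad and value of joint castor_left between -0.35 and 0.35 rad and value of joint castor_right between -0.35 and 0.35 rad and height (world z) of caddy_base below 0.006 m and linear speed of caddy below 0.01 m/s and distance of each of tumbler, ticket_stack, stamp from where it was at the start of the episode below 0.015 m); the robot touches nothing.
It fails at once if the stop is rammed: more than 12 N between the caddy and the bay (contact force between caddy and bay above 12 N).
It fails at once if the caddy is lifted more than 15 mm off the counter (height (world z) of caddy_base above 0.015 m).
It fails at once if the caddy is tipped by more than 0.2 rad (angle between caddy_base's own z axis and vertical above 0.2 rad).
It fails at once if the tumbler, ticket stack or stamp is moved by more than 15 mm (distance of any of tumbler, ticket_stack, stamp from where it was at the start of the episode above 0.015 m).
It also fails if it takes over 61 s, if anything falls off the work surface, if the arm or the gripper's body presses on something with over 40 N, if the wrist force passes 120 N, or if a joint passes its speed limit or range.

## Working session

There is one attempt and no reset: what is moved stays moved. The work goes in short steps, Python scripts to look and compute and a tool call to move; the robot and the scene stay as the last step left them, time stands still between calls to the robot, and variables do not carry over. Pictures are saved under pics/ and viewed, and the job is handed in when it is done.

Besides the shell and the picture viewer there is one more tool, called after "Emit:" as a command line: name --pt "numbers of a row" for each row, then --argument value for the rest. carry_out: Moves the arm, as the interface text tells. Its arguments: {"type":"object","properties":{"increments":{"type":"array","items":{"type":"array","items":{"type":"number"}}},"grip":{"type":"number"},"squeeze":{"type":"number"}},"required":["increments"]}

```bash
mkdir -p pics
python3 - <<'E'
from workcell import arm
import cv2,pickle
d={}
for n in ["scene","top","wrist"]:
    im=arm.get_image(n); d[n]=im; cv2.imwrite(f"pics/{n}0.png",im["pixels"])
    print(n,im["fx"],im["cx"],im["cy"],im["R"],im["t"])
pickle.dump(d,open("i0.pkl","wb"))
print(arm.get_state())
E
```

```text
scene 484.4590811419116 324.3129312044954 241.49217088546396 [[-0.85565717  0.51753976 -0.00184432]
 [ 0.32950556  0.54202213 -0.77307057]
 [-0.39909509 -0.66209109 -0.63431735]] [ 479.63625611  -97.19194597 1148.85695789]
top 438.9991605325095 316.3727098310431 246.95106873612994 [[-2.14462305e-04 -9.99962889e-01  8.61250272e-03]
 [-9.85183598e-01 -1.26579201e-03 -1.71498324e-01]
 [ 1.71502861e-01 -8.52167635e-03 -9.85146766e-01]] [ -3.01237965 594.08877328 895.88605391]
wrist 360.98419158291614 319.46683696574564 240.56710288270716 [[ 0.33467886  0.94233065 -0.00173533]
 [ 0.89844744 -0.31853676  0.30220279]
 [ 0.28422218 -0.10269999 -0.95324208]] [-623.65144156  -39.59461136  379.43633963]
{'clock': 0.15, 'joint_positions': array([ 1.12659702e+00,  2.77050023e-01, -2.75788503e-02,  1.26799542e+00,
       -7.17612683e-06,  1.46738899e+00]), 'joint_vel': array([-2.51236608e-04, -3.49773895e-03,  5.45653065e-03, -5.82282617e-04,
        7.96424729e-05,  1.66932590e-03]), 'tau': array([ 5.32825470e-04, -4.46057475e+01,  2.95639104e+01,  1.05182896e-02,
       -7.80523192e-05,  6.68502736e-06]), 'position': array([208.66464711, 588.53215521, 255.35343514]), 'tcp_rot': array([-5.32645215e-01, -3.09561365e+00,  2.76702599e-03]), 'force': array([ 0.28640718,  0.97633245, -0.67351069]), 'wrist_torque': array([ 0.00884658, -0.00288126,  0.00053996]), 'grip_width': 85.20989571571212}
```

View pics/scene0.png

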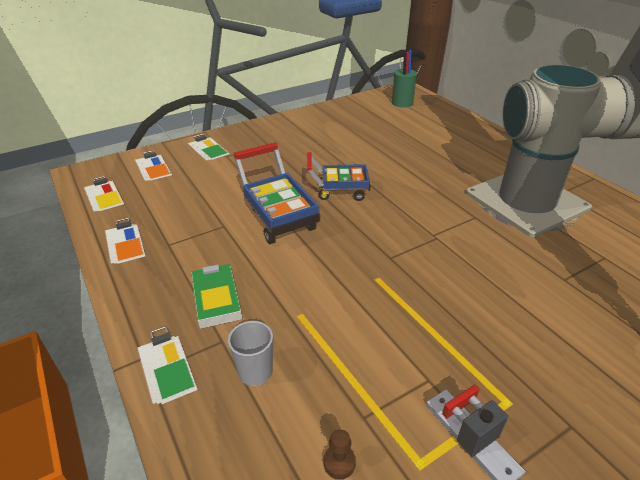

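View pics/top0.png

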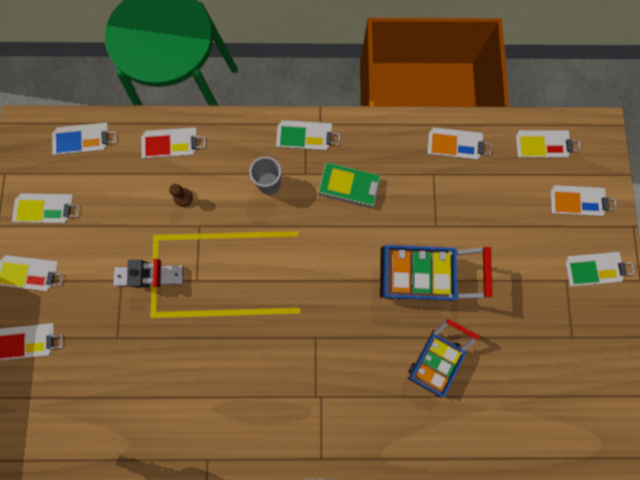

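View pics/wrist0.png

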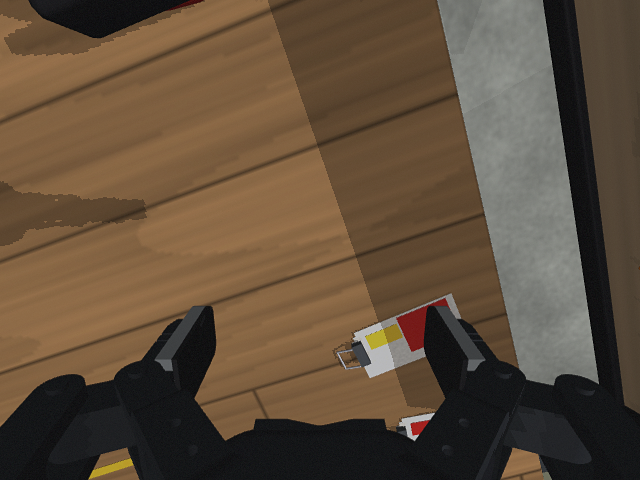

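```bash
cat > h.py <<'E'
import numpy as np,cv2
def ray(im,u,v,z):
    R=np.array(im["R"]);t=np.array(im["t"]).ravel()
    fy=im.get("fy",im["fx"])
    d=R.T@np.array([(u-im["cx"])/im["fx"],(v-im["cy"])/fy,1.]);c=-R.T@t
    return c+d*(z-c[2])/d[2]
def proj(im,X):
    p=np.array(im["R"])@np.array(X)+np.array(im["t"]).ravel()
    return np.array([im["fx"]*p[0]/p[2]+im["cx"],im["fy"]*p[1]/p[2]+im["cy"]])
def tri(obs):
    A=[];b=[]
    for im,u,v in obs:
        R=np.array(im["R"]);t=np.array(im["t"]).ravel()
        d=R.T@np.array([(u-im["cx"])/im["fx"],(v-im["cy"])/im["fy"],1.]);d/=np.linalg.norm(d);c=-R.T@t
        P=np.eye(3)-np.outer(d,d);A.append(P);b.append(P@c)
    return np.linalg.solve(sum(A),sum(b))
E
python3 - <<'E'
import pickle,cv2
d=pickle.load(open("i0.pkl","rb"))
t=d["top"]["pixels"];s=d["scene"]["pixels"]
def c(im,x0,x1,y0,y1,k,n): cv2.imwrite("pics/"+n,cv2.resize(im[y0:y1,x0:x1],None,fx=k,fy=k,interpolation=cv2.INTER_CUBIC))
c(t,370,510,220,320,5,"t_caddy.png");c(t,105,305,220,330,4,"t_bay.png")
c(s,220,330,130,250,5,"s_caddy.png");c(s,290,530,270,480,3,"s_bay.png")
E
```

```text
(no output)
```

View pics/t_caddy.png

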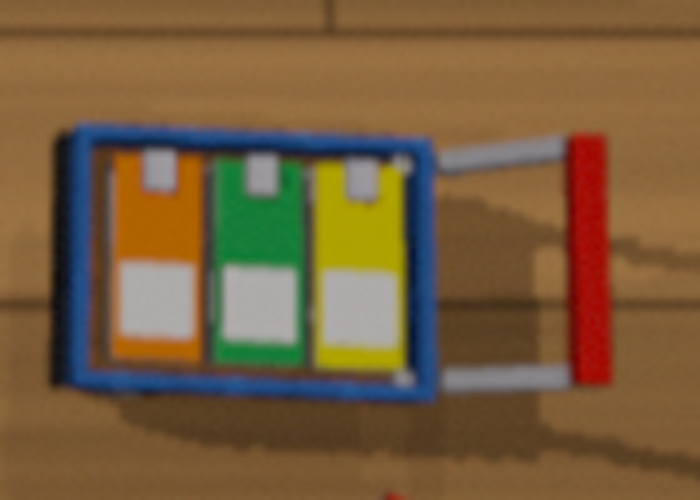

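View pics/t_bay.png

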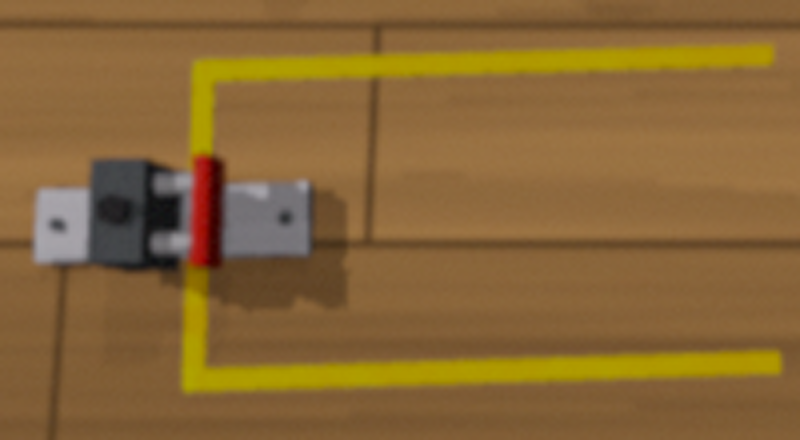

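View pics/s_caddy.png

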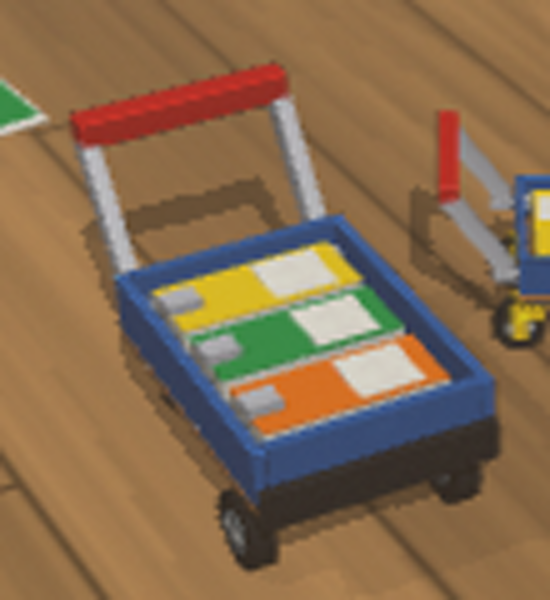

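View pics/s_bay.png

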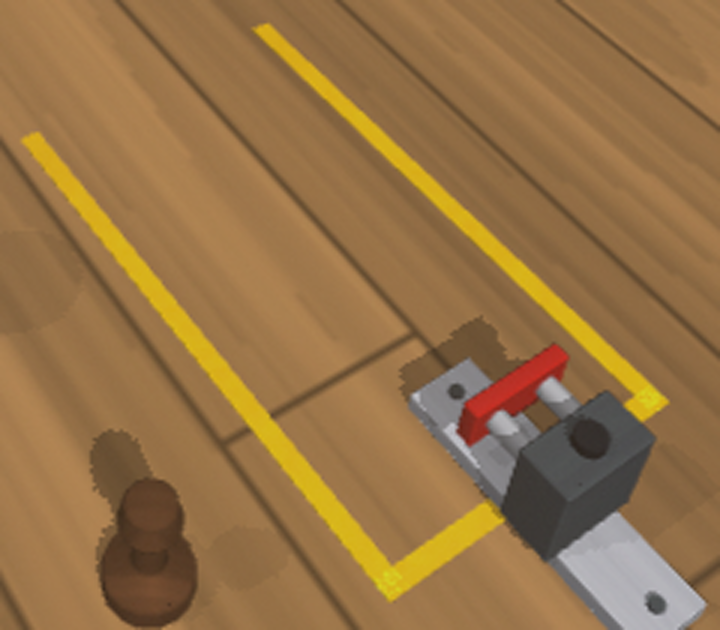

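Run:
```python
import pickle
from h import *
np.set_printoptions(precision=1,suppress=True)
d=pickle.load(open("i0.pkl","rb"));T=d["top"];S=d["scene"]
print("top cam",-T["R"].T@T["t"])
def tc(u,v): return 370+(u+.5)/5-.5,220+(v+.5)/5-.5
def tb(u,v): return 105+(u+.5)/4-.5,220+(v+.5)/4-.5
def sc(u,v): return 220+(u+.5)/5-.5,130+(v+.5)/5-.5
def sb(u,v): return 290+(u+.5)/3-.5,270+(v+.5)/3-.5
print("rim");
for p in [(75,125),(435,140),(435,402),(70,388)]: print(ray(T,*tc(*p),78))
for p in [(120,280),(340,215),(495,378),(255,490)]: print("S",ray(S,*sc(*p),78))
print("bar top")
for p in [(568,135),(605,135),(610,384),(573,384)]: print(ray(T,*tc(*p),132))
print("tri bar end L",tri([(T,*tc(586,135)),(S,*sc(72,118))]),"R",tri([(T,*tc(591,384)),(S,*sc(285,72))]))
print("tri tray RL",tri([(T,*tc(435,140)),(S,*sc(120,280))]), tri([(T,*tc(435,402)),(S,*sc(340,215))]))
print("bay inner")
for p in [(212,82),(772,66),(207,368),(780,350)]: print(ray(T,*tb(*p),0))
for p in [(388,562),(40,132),(640,405),(272,24)]: print("S",ray(S,*sb(*p),0))
print("stop pad face top",[ray(T,*tb(*p),63) for p in [(223,158),(220,265)]])
print("rail end",[ray(T,*tb(*p),12) for p in [(310,180),(312,256)]])
print("tumbler/stack/stamp",ray(T,265,172,40),ray(T,349,185,29),ray(T,182,196,30))
```

```text
top cam [431.6   5.4 984.5]
rim
[ 594.6 -145.8   78. ]
[ 588.4 -297.1   78. ]
[ 479.  -291.1   78. ]
[ 484.7 -140.8   78. ]
S [ 589.3 -292.9   78. ]
S [ 481.8 -290.9   78. ]
S [ 487.2 -143.8   78. ]
S [ 605.4 -127.3   78. ]
bar top
[ 581.2 -332.   132. ]
[ 581.2 -346.7  132. ]
[ 483.1 -341.9  132. ]
[ 483.1 -327.5  132. ]
tri bar end L [ 582.7 -340.   132.8] R [ 483.3 -335.3  130.3]
tri tray RL [ 588.3 -297.6   75.3] [ 480.  -292.3   76.4]
bay inner
[618.3 358.1   0. ]
[628.1  39.7   0. ]
[457.3 350.9   0. ]
[467.2  34.1   0. ]
S [620.2 351.2   0. ]
S [628.1  37.5   0. ]
S [459.6 354.1   0. ]
S [453.3  34.    0. ]
stop pad face top [array([565.5, 327.2,  63. ]), array([509. , 325.3,  63. ])]
rail end [array([560.6, 296. ,  12. ]), array([518.3, 292.7,  12. ])]
tumbler/stack/stamp [767.  112.7  40. ] [740.6 -76.9  29. ] [713.6 299.   30. ]
```

```bash
cat > g.py <<'E'
from workcell import arm
from h import *
from scipy.spatial.transform import Rotation as Ro
np.set_printoptions(precision=4,suppress=True)
def Rdown(yaw): # tool y axis at world yaw, z down
    y=np.array([np.cos(yaw),np.sin(yaw),0]);z=np.array([0,0,-1.]);return np.column_stack([np.cross(y,z),y,z])
def inc(p,yaw,st=None):
    st=st or arm.get_state()
    R0=Ro.from_rotvec(st["tcp_rot"]).as_matrix()
    s=R0.T@(np.array(p)-st["position"])/1000
    w=Ro.from_matrix(R0.T@Rdown(yaw)).as_rotvec()
    return np.r_[s,w]
def show(st=None):
    st=st or arm.get_state()
    R0=Ro.from_rotvec(st["tcp_rot"]).as_matrix()
    print("t%.2f"%st["clock"],"p",st["position"].round(1),"yaw %.4f"%np.arctan2(R0[1,1],R0[0,1]),"z",R0[:,2].round(3),"F",st["force"].round(2),"w %.1f"%st["grip_width"])
E
python3 -c "
from g import *
show();print(inc([532,-338,230],1.529))"
```

```text
t0.15 p [208.7 588.5 255.4] yaw 1.2300 z [-0.001 -0.002 -1.   ] F [ 0.29  0.98 -0.67] w 85.2
[-0.6144 -0.7651  0.0266 -0.0018 -0.0005 -0.299 ]
```

Emit:
carry_out --pt "-0.028 -0.035 0 0 0 -0.015" --pt "-0.056 -0.07 0 0 0 -0.03" --pt "-0.084 -0.105 0 0 0 -0.045" --pt "-0.112 -0.14 0 0 0 -0.06" --pt "-0.14 -0.175 0 0 0 -0.075" --pt "-0.168 -0.21 0 0 0 -0.09" --pt "-0.196 -0.245 0 0 0 -0.105" --pt "-0.224 -0.28 0 0 0 -0.12" --grip -0.1 --squeeze 30

```text
clock: 0.95
position: [326.2, 248.0, 255.7]
tcp_rot: [-0.344, -3.122, 0.003]
force: [1.4, -1.0, -0.1]
grip_width: 46.9
```

```bash
python3 -c "
from g import *
show();print(inc([532,-338,230],1.529))"
```

```text
t0.95 p [326.2 248.  255.7] yaw 1.3512 z [-0.001 -0.002 -1.   ] F [ 1.42 -0.97 -0.06] w 46.9
[-0.3285 -0.5271  0.0266 -0.0017 -0.0003 -0.1778]
```

Emit:
carry_out --pt "-0.026 -0.042 0.002 0 0 -0.013" --pt "-0.052 -0.084 0.004 0 0 -0.026" --pt "-0.078 -0.126 0.006 0 0 -0.04" --pt "-0.104 -0.168 0.008 0 0 -0.054" --pt "-0.13 -0.21 0.01 0 0 -0.068" --pt "-0.156 -0.252 0.012 0 0 -0.082" --pt "-0.182 -0.294 0.014 0 0 -0.096" --pt "-0.208 -0.336 0.016 0 0 -0.11"

```text
clock: 1.75
position: [456.0, -127.3, 240.0]
tcp_rot: [-0.172, -3.137, 0.002]
force: [0.9, 0.4, 0.0]
grip_width: 46.9
```

```bash
python3 -c "
from g import *
show();print(inc([532,-338,230],1.529))"
```

```text
t1.75 p [ 456.  -127.3  240. ] yaw 1.4611 z [-0.    -0.001 -1.   ] F [0.91 0.37 0.05] w 46.9
[-0.0986 -0.2011  0.0103 -0.0014 -0.0002 -0.0679]
```

Emit:
carry_out --pt "-0.02 -0.04 0.002 0 0 -0.013" --pt "-0.04 -0.08 0.004 0 0 -0.026" --pt "-0.06 -0.12 0.006 0 0 -0.04" --pt "-0.08 -0.16 0.008 0 0 -0.054" --pt "-0.092 -0.185 0.01 -0.001 0 -0.064" --pt "-0.0986 -0.201 0.01 -0.001 0 -0.068" --pt "-0.0986 -0.201 0.01 -0.001 0 -0.068" --grip -0.15

```text
clock: 2.45
position: [532.2, -339.6, 229.7]
tcp_rot: [-0.068, -3.14, 0.001]
force: [0.3, -0.1, -0.9]
grip_width: 49.1
```

```bash
python3 -c "
from g import *
import pickle
im=arm.get_image('wrist');cv2.imwrite('pics/w1.png',im['pixels']);pickle.dump(im,open('w1.pkl','wb'))
show();print(inc([532,-338,230],1.529))
print(proj(im,[532,-338,125]),-np.array(im['R']).T@im['t'])"
```

```text
t2.50 p [ 531.7 -338.   229.8] yaw 1.5282 z [-0.001  0.001 -1.   ] F [0.11 0.11 0.08] w 49.3
[-0.0003  0.0001 -0.0002  0.0007 -0.0013 -0.0008]
[322.6483 249.4672] [ 455.6254 -336.6002  347.0519]
```

View pics/w1.png

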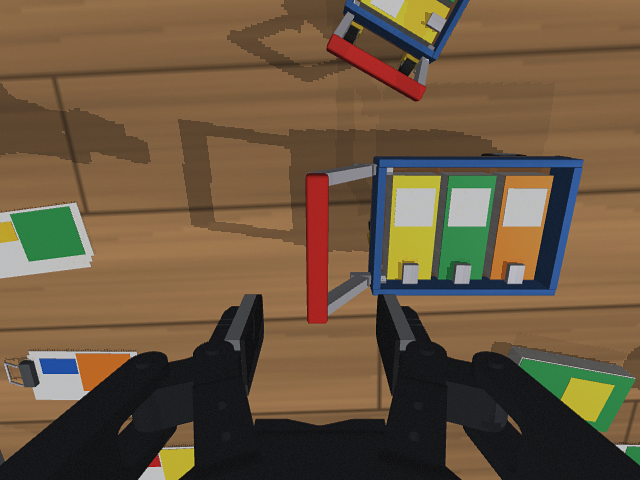

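```bash
python3 -c "
from g import *
import pickle
im=pickle.load(open('w1.pkl','rb'))
for p in [(306.5,175),(328,175),(307.5,322),(327,322),(317,174.5),(317,322.5)]: print(p,ray(im,*p,132))
# two views
d=pickle.load(open('i0.pkl','rb'))
T=d['top']
print(tri([(T,370+585.5/5-.4,220+135.5/5-.4),(im,317,322.5)]),tri([(T,370+590.5/5-.4,220+384.5/5-.4),(im,317,174.5)]))
"
```

```text
(306.5, 175) [ 482.6952 -345.5657  132.    ]
(328, 175) [ 483.2534 -332.8735  132.    ]
(307.5, 322) [ 580.7018 -350.2732  132.    ]
(327, 322) [ 581.2754 -337.1636  132.    ]
(317, 174.5) [ 482.6752 -339.3536  132.    ]
(317, 322.5) [ 581.3611 -343.9039  132.    ]
[ 583.2615 -342.8344  126.1255] [ 483.9842 -339.4668  119.225 ]
```

```bash
python3 -c "
from g import *
show();print(inc([532,-340.5,131],1.526))"
```

```text
t2.50 p [ 531.7 -338.   229.8] yaw 1.5282 z [-0.001  0.001 -1.   ] F [0.11 0.11 0.08] w 49.3
[-0.0006 -0.0025  0.0988  0.0007 -0.0013  0.0022]
```

Emit:
carry_out --pt "-0.0006 -0.0025 0.025 0.0005 -0.001 0.002" --pt "-0.0006 -0.0025 0.05 0.0005 -0.001 0.002" --pt "-0.0006 -0.0025 0.075 0.0005 -0.001 0.002" --pt "-0.0006 -0.0025 0.09 0.0005 -0.001 0.002" --pt "-0.0006 -0.0025 0.098 0.0005 -0.001 0.002" --pt "-0.0006 -0.0025 0.099 0.0005 -0.001 0.002"

```text
clock: 3.1
position: [531.5, -339.3, 130.2]
tcp_rot: [-0.069, -3.139, -0.002]
force: [0.4, -0.3, -0.2]
grip_width: 49.2
```

```bash
python3 -c "
from g import *
im=arm.get_image('wrist');cv2.imwrite('pics/w2.png',im['pixels'])
im=arm.get_image('scene');cv2.imwrite('pics/s2.png',cv2.resize(im['pixels'][100:260,180:400],None,fx=3.5,fy=3.5))
show()"
```

```text
t3.20 p [ 532.5 -340.5  131.8] yaw 1.5266 z [ 0.001 -0.    -1.   ] F [-0.02  0.81  0.58] w 49.2
```

View pics/w2.png

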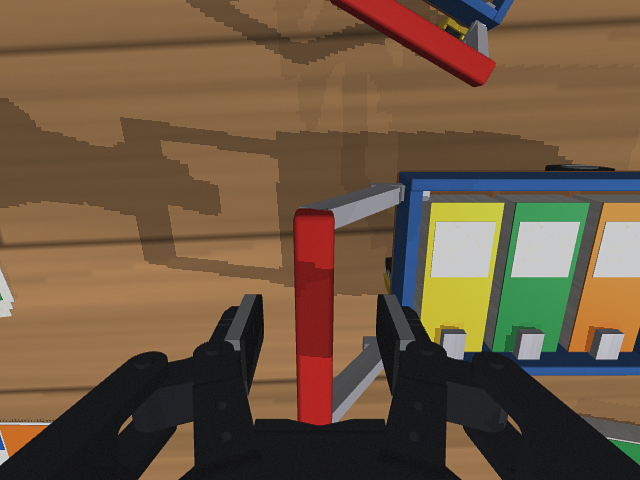

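View pics/s2.png

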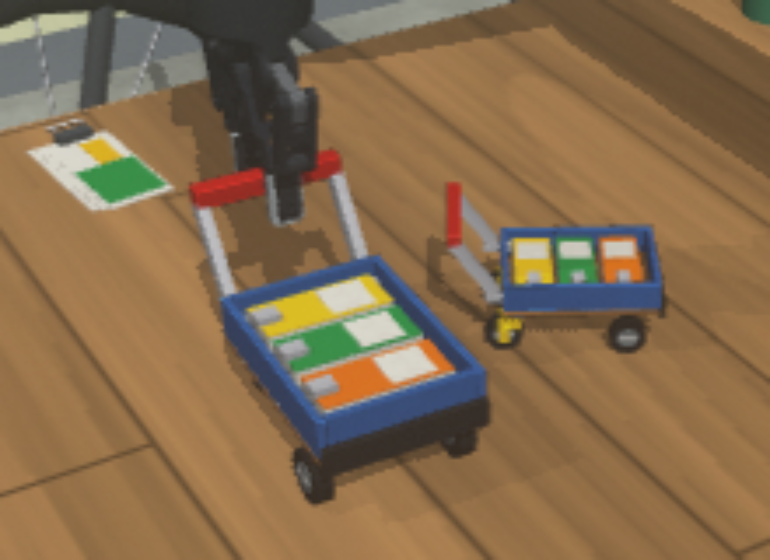

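Emit:
carry_out --pt "0 0 0 0 0 0" --pt "0 0 0 0 0 0" --pt "0 0 0 0 0 0" --pt "0 0 0 0 0 0" --pt "0 0 0 0 0 0" --pt "0 0 0 0 0 0" --grip 1 --squeeze 40

```text
clock: 3.8
position: [533.2, -341.1, 132.9]
tcp_rot: [0.07, 3.138, -0.003]
force: [0.4, 0.2, 5.8]
grip_width: 12.9
```

```bash
python3 -c "
from g import *
im=arm.get_image('top');cv2.imwrite('pics/t3.png',cv2.resize(im['pixels'][210:330,360:520],None,fx=4,fy=4))
show()"
```

```text
t3.85 p [ 533.3 -341.1  132.9] yaw 1.5265 z [ 0.002 -0.002 -1.   ] F [-0.96 -0.18  6.1 ] w 13.3
```

View pics/t3.png

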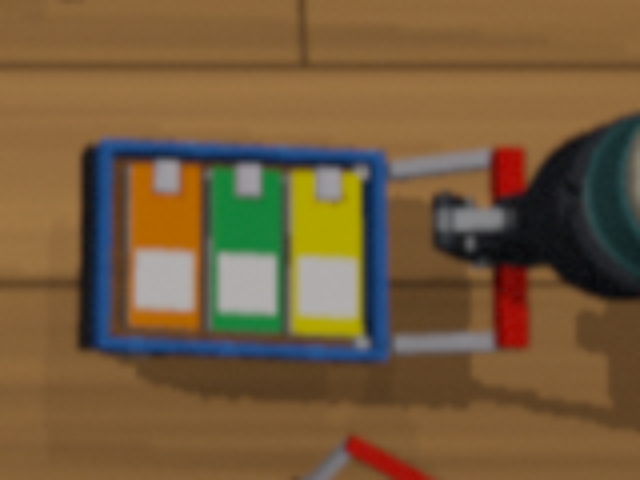

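Emit:
carry_out --pt "0 0.002 0 0 0 0" --pt "0 0.006 0 0 0 0" --pt "0 0.011 0 0 0 0" --pt "0 0.017 0 0 0 0" --pt "0 0.023 0 0 0 0" --pt "0 0.029 0 0 0 0" --pt "0 0.035 0 0 0 0" --pt "0 0.04 0 0 0 0"

```text
clock: 4.65
position: [535.2, -300.5, 133.0]
tcp_rot: [0.069, 3.138, -0.003]
force: [-0.6, -0.4, 5.4]
grip_width: 13.0
```

```bash
python3 -c "
from g import *
im=arm.get_image('top');cv2.imwrite('pics/t4.png',cv2.resize(im['pixels'][210:330,340:500],None,fx=4,fy=4))
show()"
```

```text
t4.70 p [ 535.1 -299.6  132.9] yaw 1.5273 z [ 0.003 -0.001 -1.   ] F [-0.69  1.5   5.27] w 13.4
```

View pics/t4.png

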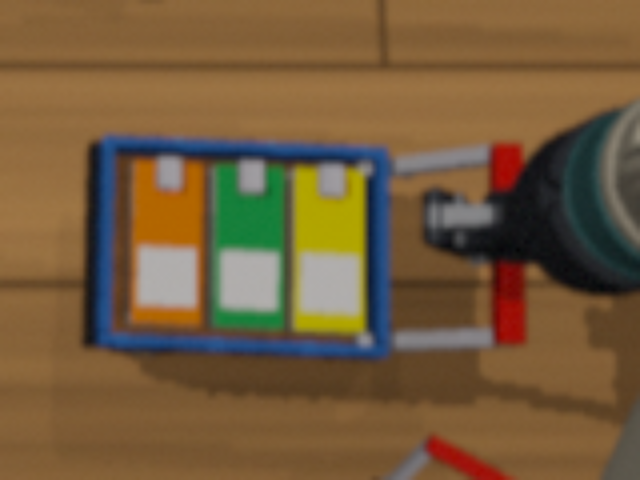

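Emit:
carry_out --pt "0 0.003 -0.0005 0 0 0" --pt "0 0.009 -0.0005 0 0 0" --pt "0 0.018 -0.0005 0 0 0" --pt "0 0.027 -0.0005 0 0 0" --pt "0 0.036 -0.0005 0 0 0" --pt "0 0.045 -0.0005 0 0 0" --pt "0 0.053 -0.0005 0 0 0" --pt "0 0.06 -0.0005 0 0 0"

```text
clock: 5.5
position: [537.6, -238.6, 133.2]
tcp_rot: [0.068, 3.139, -0.0]
force: [0.2, -0.8, 0.1]
grip_width: 13.3
```

```bash
python3 -c "
from g import *
import pickle
im=arm.get_image('top');pickle.dump(im,open('t5.pkl','wb'));cv2.imwrite('pics/t5.png',cv2.resize(im['pixels'][210:330,310:470],None,fx=5,fy=5,interpolation=cv2.INTER_CUBIC))
im=arm.get_image('scene');cv2.imwrite('pics/s5.png',cv2.resize(im['pixels'][130:300,200:400],None,fx=3.5,fy=3.5))
show()"
```

```text
t5.60 p [ 537.5 -238.1  133.1] yaw 1.5285 z [ 0.002  0.001 -1.   ] F [1.23 1.21 0.27] w 13.1
```

View pics/t5.png

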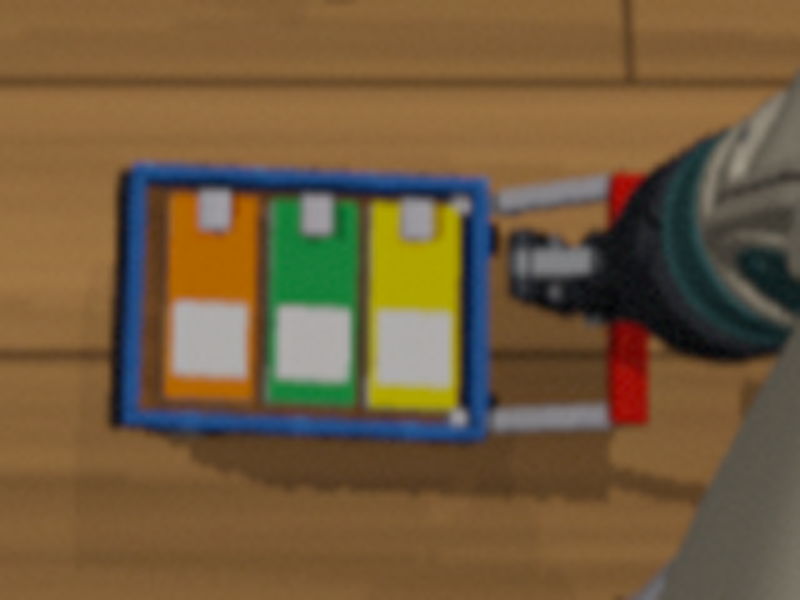

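View pics/s5.png

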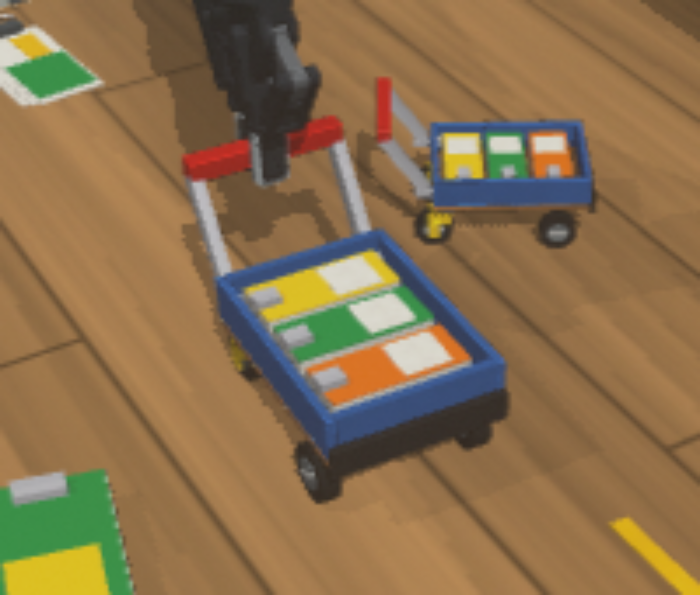

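```bash
python3 -c "
from g import *
import pickle
im=pickle.load(open('t5.pkl','rb'))
P=[ray(im,310+(u+.5)/5-.5,210+(v+.5)/5-.5,78) for u,v in [(135,165),(490,180),(487,438),(126,423)]]
print(P)
P=np.array(P);h=(P[0]+P[3]-P[1]-P[2])/2;print('yaw',np.arctan2(h[1],h[0]),np.linalg.norm(h)); c=P.mean(0);print('centre',c,'base',c-15*h/np.linalg.norm(h))
st=arm.get_state()
# planned
bo=np.array([543.6,166.8]);by=np.pi/2+.031
b=np.array([np.cos(by),np.sin(by)]);n=np.array([-b[1],b[0]])
for yaw in (np.arctan2(h[1],h[0]),1.527):
  hh=np.array([np.cos(yaw),np.sin(yaw)]);ax=st['position'][:2]+165*hh;print('axle in bay',(ax-bo)@b,(ax-bo)@n,yaw-by)
"
```

```text
[array([598.78  , -44.9582,  78.    ]), array([ 592.5761, -194.1414,   78.    ]), array([ 484.6835, -189.0285,   78.    ]), array([490.7857, -40.3749,  78.    ])]
yaw 1.529501548905489 149.04547753634236
centre [ 541.7063 -117.1258   78.    ] base [ 541.0871 -132.113    78.    ]
axle in bay -239.95519006072044 6.704588461771432 -0.07229477788940741
axle in bay -239.98551903057134 6.292948783387102 -0.07479632679489656
```

```bash
cat > plan.py <<'E'
from g import *
import sys
bo=np.array([543.6,166.8]);by=np.pi/2+.031
b=np.array([np.cos(by),np.sin(by)]);n=np.array([-b[1],b[0]])
s0,l0,a0=-240.,6.5,-0.0735; L=2*l0/-a0
def pose(s): # axle at bay s -> tcp
    u=min(max(s-s0,0),L)
    a=a0*(1-u/L); l=l0+a0*u-a0*u*u/(2*L)
    yaw=by+a;h=np.array([np.cos(yaw),np.sin(yaw)])
    return bo+b*s+n*l-165*h,yaw
st=arm.get_state();show(st)
R0=Ro.from_rotvec(st["tcp_rot"]).as_matrix();yc=np.arctan2(R0[1,1],R0[0,1])
ax=st["position"][:2]+165*np.array([np.cos(yc),np.sin(yc)])
s=(ax-bo)@b;print("axle s %.1f l %.1f a %.4f"%(s,(ax-bo)@n,yc-by))
for ds in map(float,sys.argv[1:]):
    p,y=pose(s+ds);r=inc([*p,133],y,st);print("[",", ".join("%.4f"%v for v in [r[0],r[1],r[2],0,0,r[5]]),"],")
E
python3 plan.py 4 12 21 30 39 48 57 65
```

```text
t5.60 p [ 537.5 -238.1  133.1] yaw 1.5285 z [ 0.002  0.001 -1.   ] F [1.23 1.21 0.27] w 13.1
axle s -240.0 l 6.5 a -0.0733
[ -0.0003, 0.0040, 0.0001, 0.0000, 0.0000, -0.0015 ],
[ -0.0008, 0.0120, 0.0001, 0.0000, 0.0000, -0.0048 ],
[ -0.0014, 0.0211, 0.0002, 0.0000, 0.0000, -0.0086 ],
[ -0.0019, 0.0301, 0.0002, 0.0000, 0.0000, -0.0123 ],
[ -0.0024, 0.0391, 0.0002, 0.0000, 0.0000, -0.0161 ],
[ -0.0028, 0.0481, 0.0002, 0.0000, 0.0000, -0.0198 ],
[ -0.0032, 0.0572, 0.0002, 0.0000, 0.0000, -0.0235 ],
[ -0.0036, 0.0652, 0.0002, 0.0000, 0.0000, -0.0269 ],
```

Emit:
carry_out --pt "-0.0003 0.004 0 0 0 -0.0015" --pt "-0.0008 0.012 0 0 0 -0.005" --pt "-0.0014 0.021 0 0 0 -0.0085" --pt "-0.0019 0.03 0 0 0 -0.0125" --pt "-0.0024 0.039 0 0 0 -0.016" --pt "-0.0028 0.048 0 0 0 -0.02" --pt "-0.0032 0.057 0 0 0 -0.0235" --pt "-0.0036 0.065 0 0 0 -0.027"

```text
clock: 6.4
position: [544.0, -172.4, 133.2]
tcp_rot: [0.023, 3.139, 0.002]
force: [1.9, -0.7, -0.5]
grip_width: 13.0
```

```bash
python3 plan.py 6 15 24 33 42 51 60 68
```

```text
t6.40 p [ 544.  -172.4  133.2] yaw 1.5560 z [ 0.002  0.001 -1.   ] F [ 1.95 -0.69 -0.54] w 13.0
axle s -174.2 l 2.6 a -0.0458
[ -0.0004, 0.0060, 0.0002, 0.0000, 0.0000, -0.0022 ],
[ -0.0010, 0.0150, 0.0002, 0.0000, 0.0000, -0.0059 ],
[ -0.0015, 0.0240, 0.0002, 0.0000, 0.0000, -0.0097 ],
[ -0.0020, 0.0330, 0.0002, 0.0000, 0.0000, -0.0134 ],
[ -0.0025, 0.0421, 0.0002, 0.0000, 0.0000, -0.0171 ],
[ -0.0030, 0.0511, 0.0003, 0.0000, 0.0000, -0.0209 ],
[ -0.0034, 0.0601, 0.0003, 0.0000, 0.0000, -0.0246 ],
[ -0.0037, 0.0681, 0.0003, 0.0000, 0.0000, -0.0279 ],
```

Emit:
carry_out --pt "-0.0004 0.006 0 0 0 -0.002" --pt "-0.001 0.015 0 0 0 -0.006" --pt "-0.0015 0.024 0 0 0 -0.0095" --pt "-0.002 0.033 0 0 0 -0.0135" --pt "-0.0025 0.042 0 0 0 -0.017" --pt "-0.003 0.051 0 0 0 -0.021" --pt "-0.0034 0.06 0 0 0 -0.0245" --pt "-0.0037 0.068 0 0 0 -0.028"

```text
clock: 7.2
position: [548.7, -103.6, 133.2]
tcp_rot: [-0.021, 3.139, 0.002]
force: [2.3, -0.1, -1.1]
grip_width: 13.3
```

```bash
python3 plan.py 6 15 24 33 42 51 59 66; python3 -c "
from g import *
import pickle
im=arm.get_image('top');pickle.dump(im,open('t6.pkl','wb'));cv2.imwrite('pics/t6.png',cv2.resize(im['pixels'][210:330,240:400],None,fx=5,fy=5,interpolation=cv2.INTER_CUBIC))
"
```

```text
t7.20 p [ 548.7 -103.6  133.2] yaw 1.5845 z [ 0.002  0.001 -1.   ] F [ 2.35 -0.07 -1.14] w 13.3
axle s -105.4 l 0.4 a -0.0173
[ -0.0004, 0.0060, 0.0002, 0.0000, 0.0000, -0.0022 ],
[ -0.0010, 0.0150, 0.0002, 0.0000, 0.0000, -0.0060 ],
[ -0.0015, 0.0240, 0.0002, 0.0000, 0.0000, -0.0097 ],
[ -0.0020, 0.0330, 0.0003, 0.0000, 0.0000, -0.0135 ],
[ -0.0025, 0.0420, 0.0003, 0.0000, 0.0000, -0.0172 ],
[ -0.0024, 0.0510, 0.0003, 0.0000, 0.0000, -0.0173 ],
[ -0.0022, 0.0590, 0.0003, 0.0000, 0.0000, -0.0173 ],
[ -0.0021, 0.0660, 0.0003, 0.0000, 0.0000, -0.0173 ],
```

View pics/t6.png

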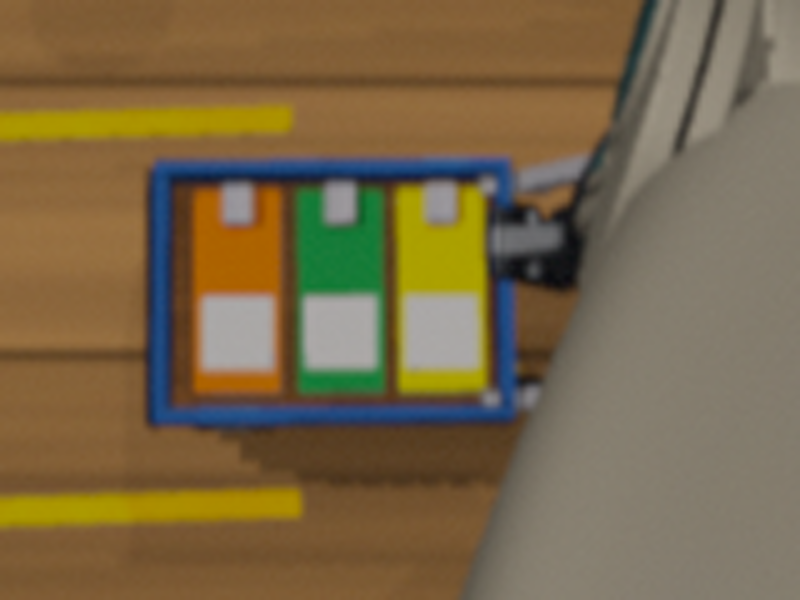

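Emit:
carry_out --pt "-0.0004 0.006 0 0 0 -0.002" --pt "-0.001 0.015 0 0 0 -0.006" --pt "-0.0015 0.024 0 0 0 -0.0095" --pt "-0.002 0.033 0 0 0 -0.0135" --pt "-0.0025 0.042 0 0 0 -0.017" --pt "-0.0024 0.051 0 0 0 -0.0175" --pt "-0.0022 0.059 0 0 0 -0.0175" --pt "-0.0021 0.066 0 0 0 -0.0175"

```text
clock: 8.05
position: [549.7, -35.5, 133.3]
tcp_rot: [-0.051, 3.139, 0.005]
force: [2.2, -0.5, -1.9]
grip_width: 12.9
```

```bash
python3 plan.py 6 15 24 33 42 51 59 66; python3 -c "
from g import *
import pickle
im=arm.get_image('top');pickle.dump(im,open('t7.pkl','wb'));cv2.imwrite('pics/t7.png',cv2.resize(im['pixels'][210:330,200:360],None,fx=5,fy=5,interpolation=cv2.INTER_CUBIC))
"
```

```text
t8.05 p [549.7 -35.5 133.3] yaw 1.6030 z [ 0.002  0.003 -1.   ] F [ 2.19 -0.49 -1.89] w 12.9
axle s -37.4 l 0.4 a 0.0012
[ -0.0002, 0.0060, 0.0003, 0.0000, 0.0000, 0.0012 ],
[ -0.0002, 0.0150, 0.0003, 0.0000, 0.0000, 0.0012 ],
[ -0.0002, 0.0240, 0.0003, 0.0000, 0.0000, 0.0012 ],
[ -0.0003, 0.0330, 0.0004, 0.0000, 0.0000, 0.0012 ],
[ -0.0003, 0.0420, 0.0004, 0.0000, 0.0000, 0.0012 ],
[ -0.0003, 0.0510, 0.0004, 0.0000, 0.0000, 0.0012 ],
[ -0.0003, 0.0590, 0.0004, 0.0000, 0.0000, 0.0012 ],
[ -0.0003, 0.0660, 0.0005, 0.0000, 0.0000, 0.0012 ],
```

View pics/t7.png

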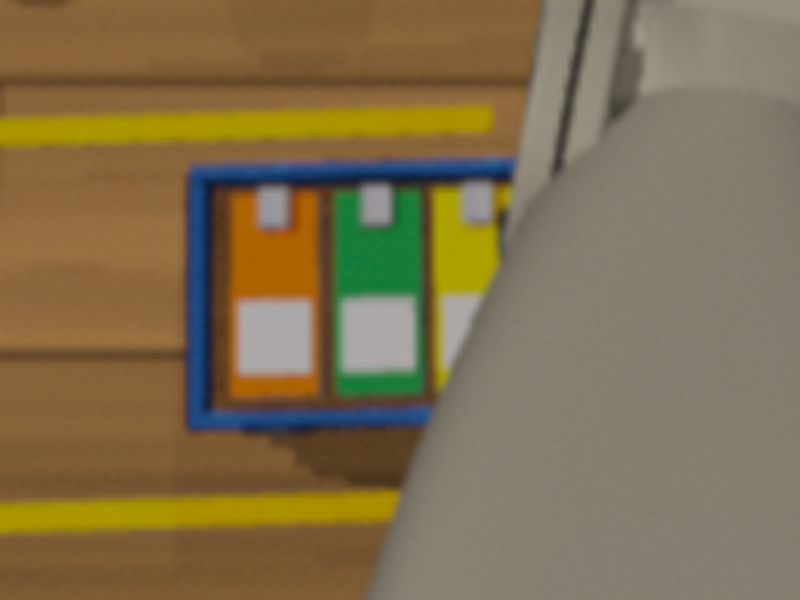

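```bash
python3 -c "
from g import *
import pickle
im=pickle.load(open('t7.pkl','rb'))
bo=np.array([543.6,166.8]);by=np.pi/2+.031
b=np.array([np.cos(by),np.sin(by)]);n=np.array([-b[1],b[0]])
P=np.array([ray(im,200+(u+.5)/5-.5,210+(v+.5)/5-.5,78) for u,v in [(188,167),(188,430),(515,158)]])[:,:2]
for p in P: print((p-bo)@b,(p-bo)@n)
d=P[0]-P[2];print(np.arctan2(d[1],d[0])-by)
"
```

```text
-4.988974355659416 -53.91262830375569
-4.951646259977437 55.92834788941696
-142.07504316741708 -53.69387732906266
-0.0015957185943054064
```

Emit:
carry_out --pt "-0.0001 0.006 0 0 0 0.001" --pt "-0.0002 0.014 0 0 0 0.001" --pt "-0.0002 0.022 0 0 0 0.001" --pt "-0.0003 0.03 0 0 0 0.001" --pt "-0.0003 0.038 0 0 0 0.001" --pt "-0.0003 0.046 0 0 0 0.001" --pt "-0.0003 0.054 0 0 0 0.001" --pt "-0.0003 0.06 0 0 0 0.001"

```text
clock: 8.9
position: [547.5, 26.4, 133.3]
tcp_rot: [-0.051, 3.14, 0.008]
force: [1.5, -1.2, -2.2]
grip_width: 13.2
```

```bash
python3 plan.py 4 10 16 22 28 34 39 43; python3 -c "
from g import *
im=arm.get_image('top');cv2.imwrite('pics/t8.png',cv2.resize(im['pixels'][210:330,100:300],None,fx=4,fy=4,interpolation=cv2.INTER_CUBIC))
im=arm.get_image('scene');cv2.imwrite('pics/s8.png',cv2.resize(im['pixels'][230:480,270:530],None,fx=2.3,fy=2.3))
"
```

```text
t8.90 p [547.5  26.4 133.3] yaw 1.6033 z [ 0.002  0.005 -1.   ] F [ 1.53 -1.16 -2.17] w 13.2
axle s 24.5 l 0.7 a 0.0015
[ -0.0004, 0.0040, 0.0003, 0.0000, 0.0000, 0.0015 ],
[ -0.0004, 0.0100, 0.0004, 0.0000, 0.0000, 0.0015 ],
[ -0.0004, 0.0160, 0.0004, 0.0000, 0.0000, 0.0015 ],
[ -0.0004, 0.0220, 0.0004, 0.0000, 0.0000, 0.0015 ],
[ -0.0005, 0.0280, 0.0004, 0.0000, 0.0000, 0.0015 ],
[ -0.0005, 0.0340, 0.0005, 0.0000, 0.0000, 0.0015 ],
[ -0.0005, 0.0390, 0.0005, 0.0000, 0.0000, 0.0015 ],
[ -0.0005, 0.0430, 0.0005, 0.0000, 0.0000, 0.0015 ],
```

View pics/t8.png

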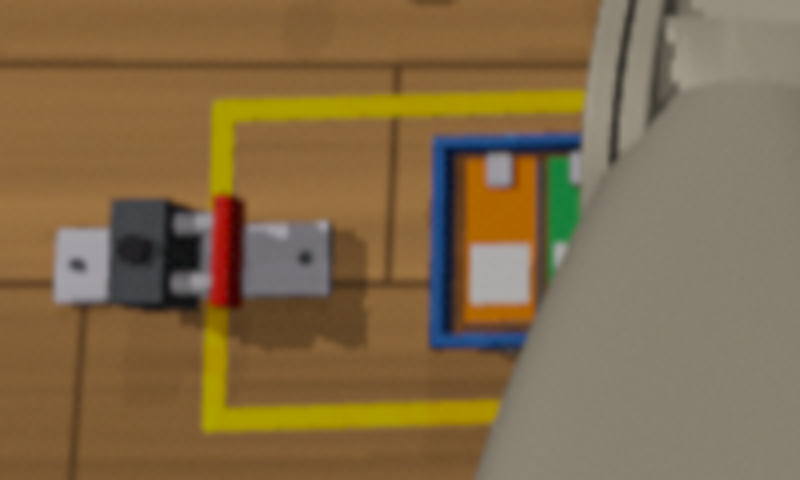

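View pics/s8.png

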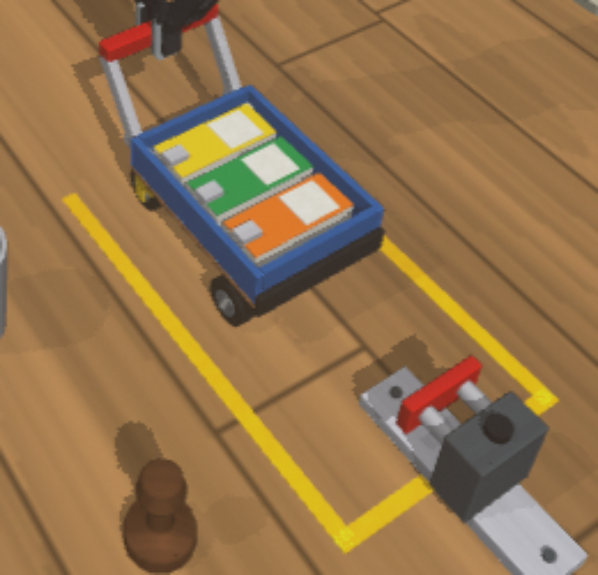

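Emit:
carry_out --pt "-0.0003 0.006 0.0002 0 0 0.001" --pt "-0.0004 0.014 0.0004 0 0 0.0015" --pt "-0.0004 0.022 0.0005 0 0 0.0015" --pt "-0.0005 0.03 0.0006 0 0 0.0015" --pt "-0.0005 0.038 0.0006 0 0 0.0015" --pt "-0.0005 0.046 0.0006 0 0 0.0015" --pt "-0.0005 0.053 0.0006 0 0 0.0015" --pt "-0.0005 0.058 0.0006 0 0 0.0015"

```text
clock: 9.8
position: [546.1, 85.5, 133.1]
tcp_rot: [-0.051, 3.139, 0.009]
force: [1.1, -1.1, 0.6]
grip_width: 13.1
```

```bash
python3 plan.py 4 20; python3 -c "
from g import *
im=arm.get_image('top');cv2.imwrite('pics/t9.png',cv2.resize(im['pixels'][210:330,100:240],None,fx=5.5,fy=5,interpolation=cv2.INTER_CUBIC))
im=arm.get_image('scene');cv2.imwrite('pics/s9.png',cv2.resize(im['pixels'][260:480,300:530],None,fx=2.7,fy=2.7))
show()
"
```

```text
t9.80 p [546.1  85.5 133.1] yaw 1.6032 z [ 0.002  0.006 -1.   ] F [ 1.13 -1.06  0.59] w 13.1
axle s 83.6 l 0.2 a 0.0014
[ -0.0000, 0.0040, 0.0002, 0.0000, 0.0000, 0.0014 ],
[ -0.0000, 0.0200, 0.0003, 0.0000, 0.0000, 0.0014 ],
t9.90 p [546.   85.7 133.1] yaw 1.6038 z [ 0.002  0.007 -1.   ] F [0.89 1.48 0.77] w 12.9
```

View pics/t9.png

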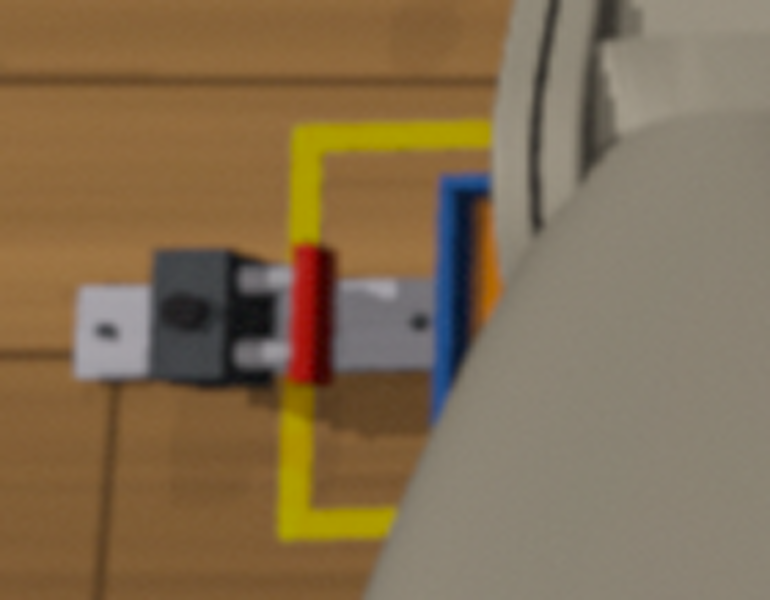

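View pics/s9.png

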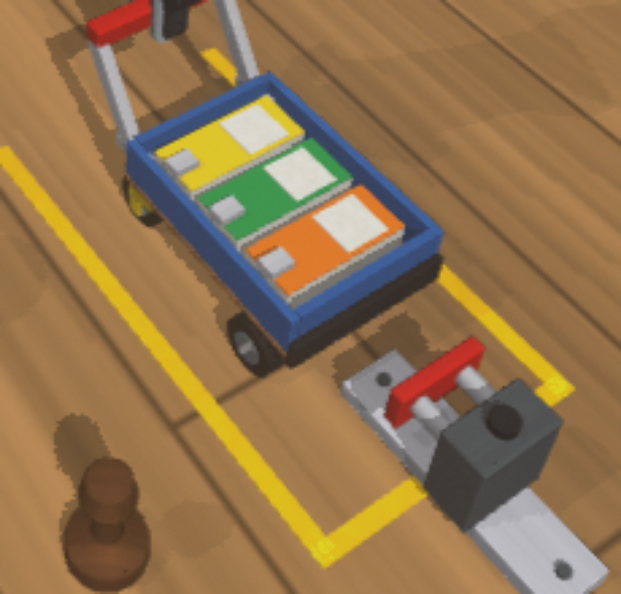

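```bash
python3 -c "
from g import *
import pickle
im=pickle.load(open('t7.pkl','rb'))
bo=np.array([543.6,166.8]);by=np.pi/2+.031
b=np.array([np.cos(by),np.sin(by)]);n=np.array([-b[1],b[0]])
for u,v,z in [(332,315,37),(332,315,63),(322,315,63),(440,300,78)]:
  p=ray(im,100+(u+.5)/5.5-.5,210+(v+.5)/5-.5,z)[:2];print(z,(p-bo)@b,(p-bo)@n)
"
```

```text
37 168.63139038057164 -1.4891928274533395
63 159.67167467651484 1.7598096491391755
63 163.48142664025374 1.6446118753624437
78 114.14775626707278 -1.393691440876672
```

Emit:
carry_out --pt "0 0.004 0 0 0 0.001" --pt "0 0.009 0 0 0 0.0015" --pt "0 0.014 0 0 0 0.0015" --pt "0 0.019 0 0 0 0.0015" --pt "0 0.024 0 0 0 0.0015" --pt "0 0.028 0 0 0 0.0015" --pt "0 0.031 0 0 0 0.0015" --pt "0 0.033 0 0 0 0.0015"

```text
clock: 10.7
position: [544.8, 119.0, 133.1]
tcp_rot: [-0.05, 3.14, 0.011]
force: [1.8, -0.4, 0.0]
grip_width: 13.2
```

```bash
python3 plan.py 4 20; python3 -c "
from g import *
im=arm.get_image('scene');cv2.imwrite('pics/s10.png',cv2.resize(im['pixels'][330:480,370:530],None,fx=4,fy=4))
im=arm.get_image('top');cv2.imwrite('pics/t10.png',cv2.resize(im['pixels'][210:330,100:240],None,fx=5.5,fy=5,interpolation=cv2.INTER_CUBIC))
show()
"
```

```text
t10.70 p [544.8 119.  133.1] yaw 1.6025 z [ 0.001  0.007 -1.   ] F [ 1.77 -0.38  0.05] w 13.2
axle s 117.2 l 0.4 a 0.0007
[ -0.0002, 0.0040, 0.0002, 0.0000, 0.0000, 0.0007 ],
[ -0.0003, 0.0200, 0.0003, 0.0000, 0.0000, 0.0007 ],
t10.80 p [544.8 119.1 133.1] yaw 1.6026 z [ 0.001  0.007 -1.   ] F [ 1.01  1.37 -0.9 ] w 13.3
```

View pics/s10.png

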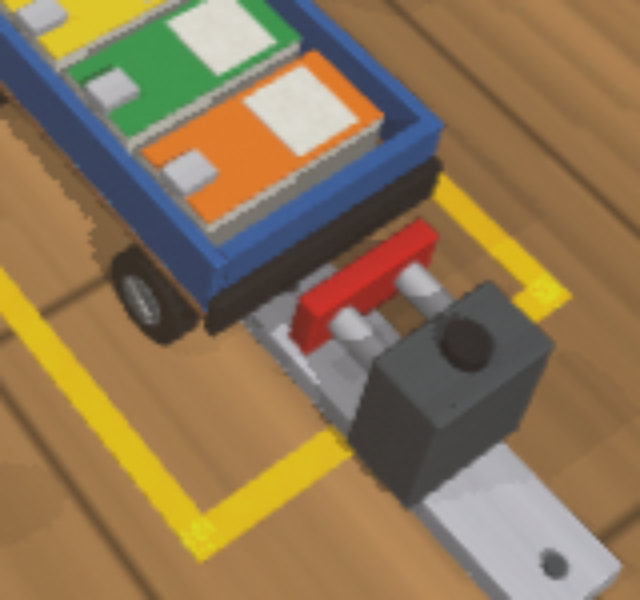

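View pics/t10.png

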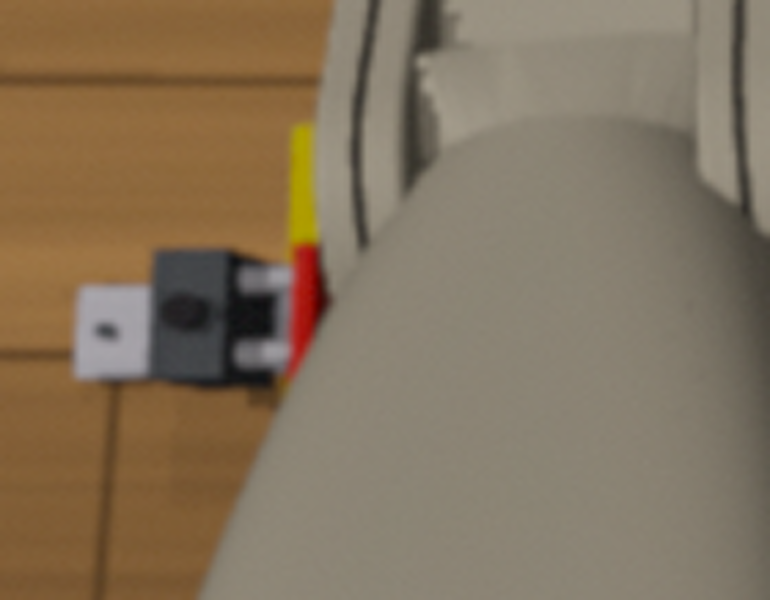

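Emit:
carry_out --pt "0 0.001 0 0 0 0.001" --pt "0 0.002 0 0 0 0.001" --pt "0 0.003 0 0 0 0.001" --pt "0 0.004 0 0 0 0.001" --pt "0 0.005 0 0 0 0.001" --pt "0 0.005 0 0 0 0.001"

```text
clock: 11.4
position: [544.7, 124.2, 133.1]
tcp_rot: [-0.048, 3.14, 0.012]
force: [1.3, -0.6, -0.9]
grip_width: 12.9
```

```bash
python3 plan.py 4 20
```

```text
t11.40 p [544.7 124.2 133.1] yaw 1.6016 z [ 0.001  0.008 -1.   ] F [ 1.29 -0.57 -0.94] w 12.9
axle s 122.4 l 0.2 a -0.0002
[ -0.0003, 0.0040, 0.0002, 0.0000, 0.0000, -0.0002 ],
[ -0.0003, 0.0200, 0.0003, 0.0000, 0.0000, -0.0002 ],
```

Emit:
carry_out --pt "0 0.001 0 0 0 0" --pt "0 0.002 0 0 0 0" --pt "0 0.003 0 0 0 0" --pt "0 0.003 0 0 0 0"

```text
clock: 11.8
position: [544.6, 127.4, 133.2]
tcp_rot: [-0.049, 3.14, 0.012]
force: [1.9, -0.1, -0.4]
grip_width: 13.2
```

```bash
python3 plan.py 4; python3 -c "
from g import *
im=arm.get_image('scene');cv2.imwrite('pics/s11.png',cv2.resize(im['pixels'][360:440,410:500],None,fx=7,fy=7,interpolation=cv2.INTER_CUBIC))
show()
"
```

```text
t11.80 p [544.6 127.4 133.2] yaw 1.6018 z [ 0.001  0.008 -1.   ] F [ 1.95 -0.14 -0.41] w 13.2
axle s 125.6 l 0.3 a 0.0000
[ -0.0003, 0.0040, 0.0002, 0.0000, 0.0000, 0.0000 ],
t11.85 p [544.5 127.4 133.1] yaw 1.6018 z [ 0.001  0.008 -1.   ] F [ 1.24 -0.49 -0.68] w 13.5
```

View pics/s11.png

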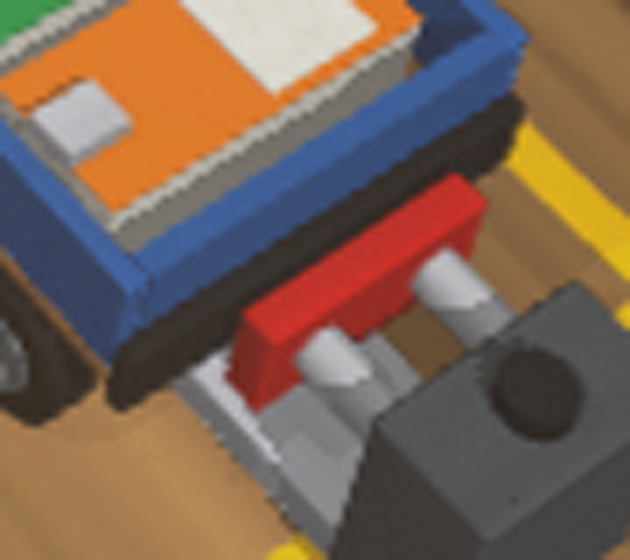

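Near contact; creeping on 2 mm at a time.

Emit:
carry_out --pt "0 0.0007 0 0 0 0" --pt "0 0.0014 0 0 0 0" --pt "0 0.002 0 0 0 0" --pt "0 0.002 0 0 0 0"

```text
clock: 12.25
position: [544.5, 129.5, 133.1]
tcp_rot: [-0.049, 3.14, 0.013]
force: [1.1, -1.1, 0.3]
grip_width: 13.0
```

```bash
python3 plan.py 4; python3 -c "
from g import *
im=arm.get_image('scene');cv2.imwrite('pics/s12.png',cv2.resize(im['pixels'][360:440,410:500],None,fx=7,fy=7,interpolation=cv2.INTER_CUBIC))
show()
"
```

```text
t12.25 p [544.5 129.5 133.1] yaw 1.6019 z [ 0.001  0.008 -1.   ] F [ 1.08 -1.08  0.27] w 13.0
axle s 127.7 l 0.3 a 0.0001
[ -0.0003, 0.0040, 0.0002, 0.0000, 0.0000, 0.0001 ],
t12.30 p [544.4 129.6 133.1] yaw 1.6019 z [ 0.001  0.008 -1.   ] F [ 0.58  0.04 -1.65] w 12.8
```

View pics/s12.png

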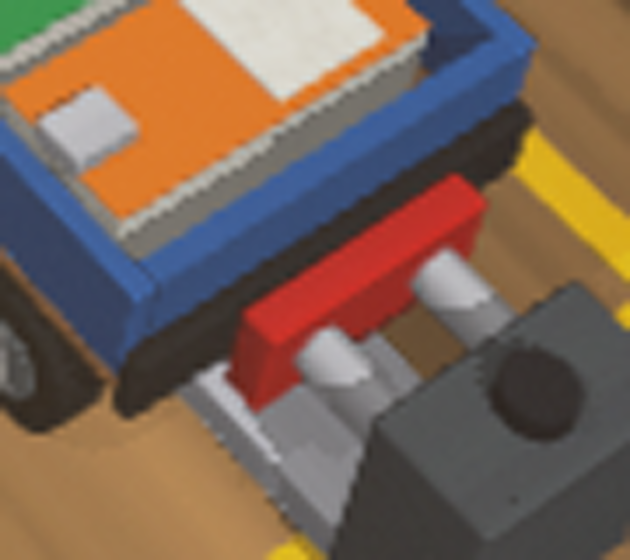

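Emit:
carry_out --pt "0 0.0007 0 0 0 0" --pt "0 0.0014 0 0 0 0" --pt "0 0.002 0 0 0 0" --pt "0 0.002 0 0 0 0" --pt "0 0.002 0 0 0 0"

```text
clock: 12.8
position: [544.5, 131.0, 133.2]
tcp_rot: [-0.048, 3.14, 0.011]
force: [1.4, -3.9, -1.2]
grip_width: 13.0
```

```bash
python3 plan.py 4
```

```text
t12.80 p [544.5 131.  133.2] yaw 1.6016 z [ 0.001  0.007 -1.   ] F [ 1.4  -3.89 -1.23] w 13.0
axle s 129.2 l 0.2 a -0.0002
[ -0.0002, 0.0040, 0.0002, 0.0000, 0.0000, -0.0002 ],
```

Emit:
carry_out --pt "0 0.001 0 0 0 0" --pt "0 0.0016 0 0 0 0" --pt "0 0.002 0 0 0 0" --pt "0 0.002 0 0 0 0" --pt "0 0.002 0 0 0 0"

```text
clock: 13.3
position: [544.6, 132.3, 133.2]
tcp_rot: [-0.048, 3.14, 0.008]
force: [1.2, -6.3, 0.8]
grip_width: 12.7
```

```bash
python3 -c "
from g import *
for i in range(4):
  im=arm.get_image('scene');show()
cv2.imwrite('pics/s13.png',cv2.resize(im['pixels'][360:440,410:500],None,fx=7,fy=7,interpolation=cv2.INTER_CUBIC))
"
```

```text
t13.35 p [544.5 132.3 133.2] yaw 1.6012 z [ 0.002  0.005 -1.   ] F [ 1.86 -5.49 -0.15] w 13.1
t13.40 p [544.5 132.3 133.2] yaw 1.6012 z [ 0.002  0.005 -1.   ] F [ 2.41 -5.95 -0.09] w 13.3
t13.45 p [544.6 132.3 133.2] yaw 1.6012 z [ 0.002  0.005 -1.   ] F [ 0.27 -6.11  0.22] w 13.4
t13.50 p [544.6 132.2 133.2] yaw 1.6011 z [ 0.002  0.005 -1.   ] F [ 0.88 -6.62  0.3 ] w 13.3
```

View pics/s13.png

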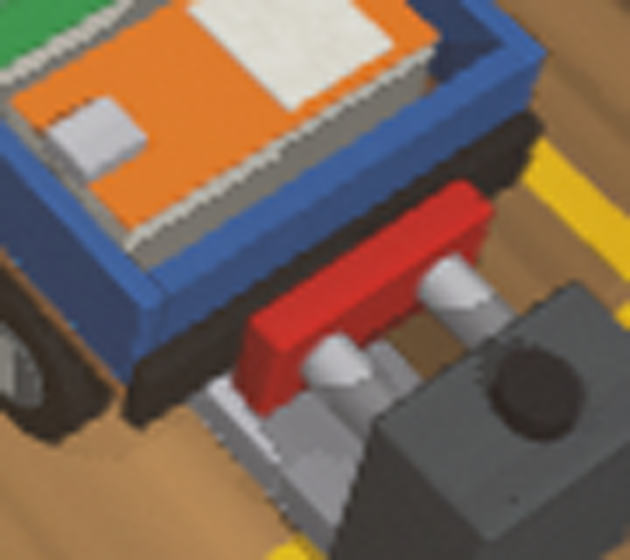

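Emit:
carry_out --pt "0 0.001 0 0 0 0" --pt "0 0.001 0 0 0 0" --pt "0 0.001 0 0 0 0" --pt "0 0.001 0 0 0 0" --pt "0 0.001 0 0 0 0" --pt "0 0.001 0 0 0 0"

```text
clock: 14.1
position: [544.6, 132.4, 133.2]
tcp_rot: [-0.047, 3.14, 0.004]
force: [1.0, -6.0, 0.5]
grip_width: 13.3
```

```bash
python3 plan.py 4
```

```text
t14.10 p [544.6 132.4 133.2] yaw 1.6008 z [ 0.002  0.003 -1.   ] F [ 1.   -6.05  0.5 ] w 13.3
axle s 130.6 l -0.1 a -0.0010
[ -0.0001, 0.0040, 0.0003, 0.0000, 0.0000, -0.0010 ],
```

Emit:
carry_out --pt "0 -0.0003 0 0 0 0" --pt "0 -0.0008 0 0 0 0" --pt "0 -0.0012 0 0 0 0" --pt "0 -0.0012 0 0 0 0" --pt "0 -0.0012 0 0 0 0"

```text
clock: 14.6
position: [544.4, 131.8, 133.1]
tcp_rot: [-0.048, 3.14, 0.006]
force: [1.0, -0.1, -0.9]
grip_width: 13.0
```

Emit:
carry_out --pt "0 0 0 0 0 0" --pt "0 0 0 0 0 0" --pt "0 0 0 0 0 0" --pt "0 0 0 0 0 0" --pt "0 0 0 0 0 0" --pt "0 0 0 0 0 0" --grip -0.1

```text
clock: 15.2
position: [544.4, 131.8, 133.2]
tcp_rot: [-0.048, 3.14, 0.007]
force: [-0.0, 0.3, 0.1]
grip_width: 46.7
```

```bash
python3 -c "
from g import *
im=arm.get_image('wrist');cv2.imwrite('pics/w14.png',im['pixels'])
show()
"
```

```text
t15.25 p [544.5 131.8 133.2] yaw 1.6012 z [ 0.001  0.004 -1.   ] F [ 0.52 -0.13 -0.21] w 47.2
```

View pics/w14.png

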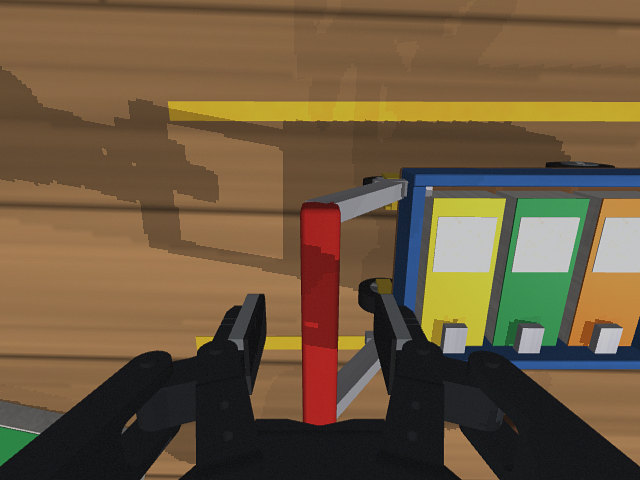

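Released cleanly, with the bar (column 320) centred between the jaws at columns 250 and 390. Lifting straight up.

Emit:
carry_out --pt "0 0 -0.01 0 0 0" --pt "0 0 -0.025 0 0 0" --pt "0 0 -0.045 0 0 0" --pt "0 0 -0.07 0 0 0" --pt "0 0 -0.1 0 0 0" --pt "0 0 -0.13 0 0 0" --pt "0 0 -0.15 0 0 0" --pt "0 0 -0.15 0 0 0"

```text
clock: 16.05
position: [546.5, 131.5, 287.9]
tcp_rot: [-0.048, 3.132, 0.008]
force: [0.4, -0.3, -0.7]
grip_width: 47.0
```

Emit:
carry_out --pt "0 -0.03 0 0 0 0" --pt "0 -0.07 0 0 0 0" --pt "0 -0.115 0 0 0 0" --pt "0 -0.16 0 0 0 0" --pt "0 -0.2 0 0 0 0" --pt "0 -0.23 0 0 0 0" --pt "0 -0.25 0 0 0 0" --pt "0 -0.25 0 0 0 0"

```text
clock: 16.85
position: [553.7, -120.7, 285.7]
tcp_rot: [-0.042, 3.133, 0.008]
force: [0.7, -0.0, 0.3]
grip_width: 47.1
```

```bash
python3 -c "
from g import *
import pickle
im=arm.get_image('top');pickle.dump(im,open('t15.pkl','wb'));cv2.imwrite('pics/t15.png',cv2.resize(im['pixels'][140:340,100:340],None,fx=3.2,fy=3,interpolation=cv2.INTER_CUBIC))
im=arm.get_image('scene');cv2.imwrite('pics/s15.png',im['pixels'])
im=arm.get_image('wrist');cv2.imwrite('pics/w15.png',im['pixels'])
show()
"
```

```text
t17.00 p [ 553.7 -117.8  286. ] yaw 1.6014 z [ 0.008  0.006 -1.   ] F [ 0.07  0.82 -0.21] w 47.3
```

View pics/t15.png

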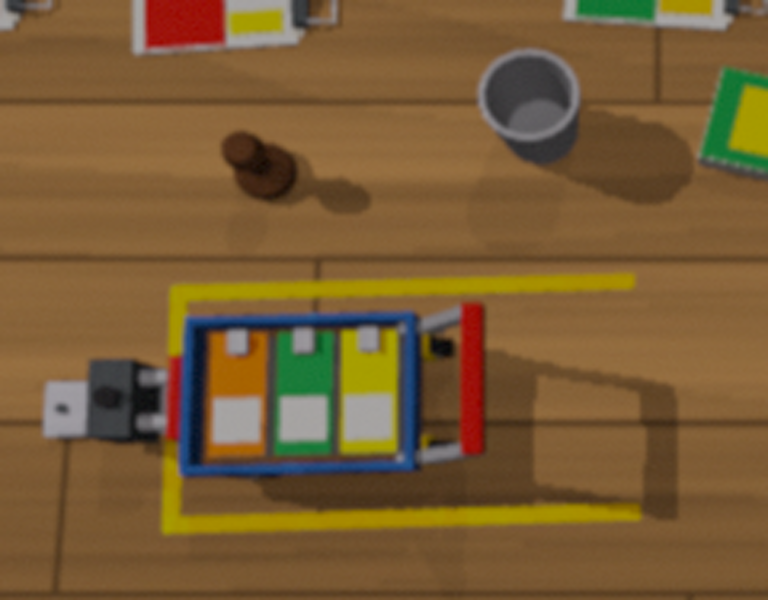

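View pics/s15.png

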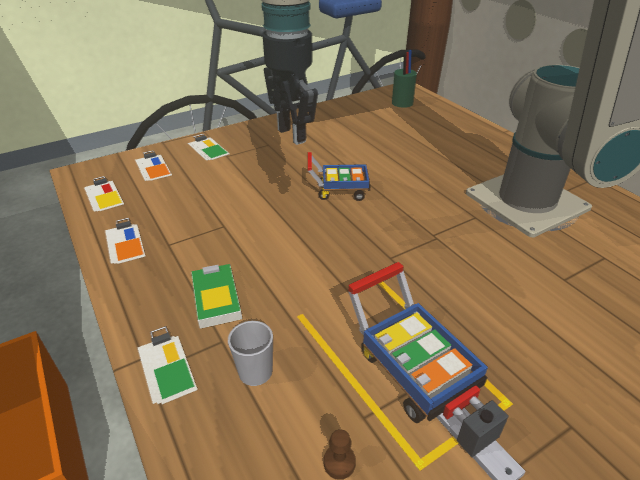

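View pics/w15.png

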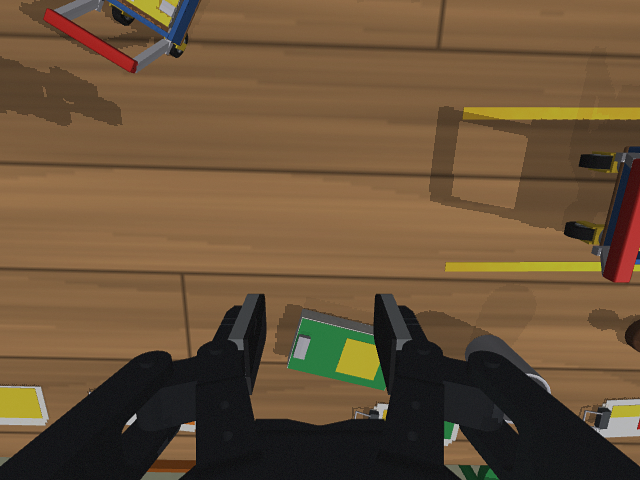

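```bash
python3 -c "
from g import *
import pickle
im=pickle.load(open('t15.pkl','rb'))
bo=np.array([543.6,166.8]);by=np.pi/2+.031
b=np.array([np.cos(by),np.sin(by)]);n=np.array([-b[1],b[0]])
P=np.array([ray(im,100+(u+.5)/3.2-.5,140+(v+.5)/3-.5,78) for u,v in [(188,318),(182,474),(416,315),(416,469)]])[:,:2]
for p in P: print((p-bo)@b,(p-bo)@n)
d=P[0]+P[1]-P[2]-P[3];print(np.arctan2(d[1],d[0])-by)
cv2.imwrite('pics/w15c.png',cv2.resize(cv2.imread('pics/w15.png')[130:270,540:640],None,fx=4,fy=4))
cv2.imwrite('pics/t15c.png',cv2.resize(im['pixels'][235:310,205:260],None,fx=8,fy=8,interpolation=cv2.INTER_CUBIC))
"
```

```text
159.4075383855506 -53.11604246820386
159.95859938165106 55.08485156613409
10.779995813406874 -50.82994495437816
10.502075926028146 56.27206733176405
-0.011651599314188799
```

View pics/w15c.png

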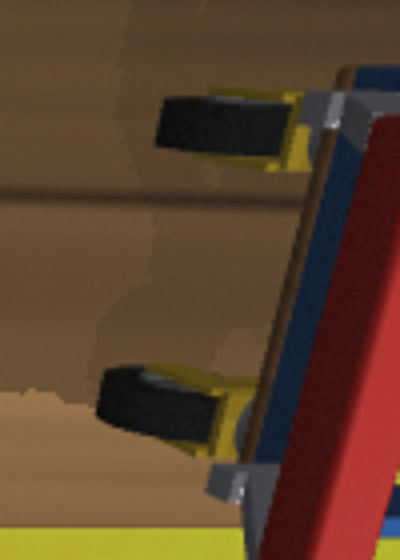

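View pics/t15c.png

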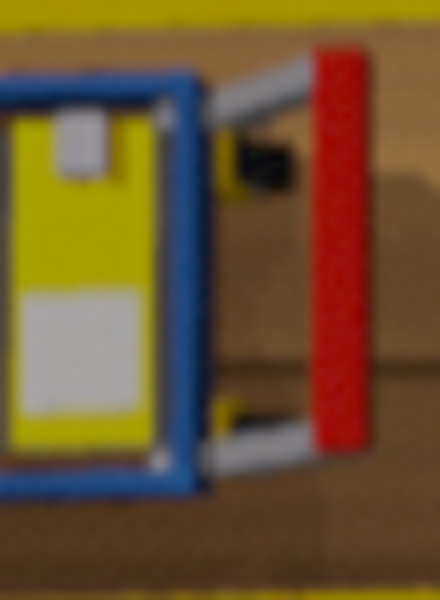

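Emit:
carry_out --pt "0 0.03 0 0 0 0" --pt "0 0.07 0 0 0 0" --pt "0 0.11 0 0 0 0" --pt "0 0.135 0 0 0 0" --pt "0 0.15 0 0 0 0" --pt "0 0.15 0 0 0 0" --pt "0 0.15 0 0 0 0"

```text
clock: 17.7
position: [549.0, 32.3, 286.8]
tcp_rot: [-0.049, 3.133, 0.008]
force: [0.1, 0.0, 0.7]
grip_width: 47.0
```

```bash
python3 -c "
from g import *
import pickle
im=arm.get_image('wrist');pickle.dump(im,open('w16.pkl','wb'));cv2.imwrite('pics/w16.png',im['pixels'])
show()
"
```

```text
t17.75 p [549.1  31.7 286.9] yaw 1.6013 z [ 0.008  0.006 -1.   ] F [ 0.33 -0.39 -0.59] w 47.1
```

View pics/w16.png

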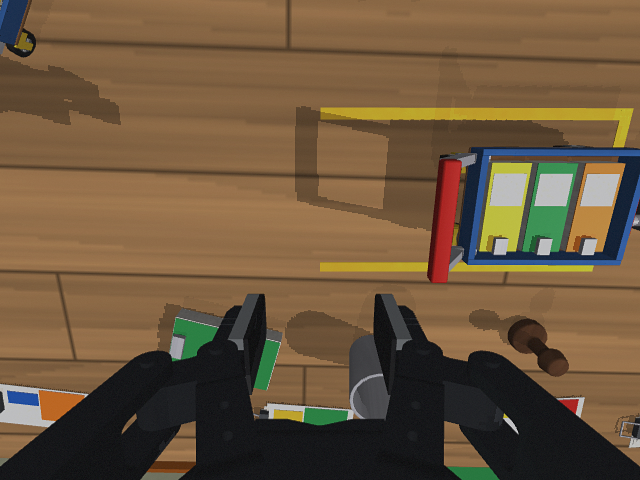

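Emit:
carry_out --pt "0 -0.03 0 0 0 0" --pt "0 -0.07 0 0 0 0" --pt "0 -0.11 0 0 0 0" --pt "0 -0.12 0.03 0 0 0" --pt "0 -0.12 0.06 0 0 0" --pt "0 -0.12 0.09 0 0 0" --pt "0 -0.12 0.1 0 0 0" --pt "0 -0.12 0.1 0 0 0"

```text
clock: 18.55
position: [552.1, -88.2, 184.5]
tcp_rot: [-0.046, 3.137, 0.01]
force: [-0.4, -0.2, 0.4]
grip_width: 47.1
```

```bash
python3 -c "
from g import *
import pickle
im=arm.get_image('wrist');pickle.dump(im,open('w17.pkl','wb'));cv2.imwrite('pics/w17.png',im['pixels'])
cv2.imwrite('pics/w17c.png',cv2.resize(im['pixels'][80:240,480:640],None,fx=3.7,fy=3.7,interpolation=cv2.INTER_CUBIC))
show()
"
```

```text
t18.60 p [553.4 -88.3 186.2] yaw 1.6003 z [ 0.007  0.006 -1.   ] F [ 0.48 -0.23  0.42] w 46.8
```

View pics/w17.png

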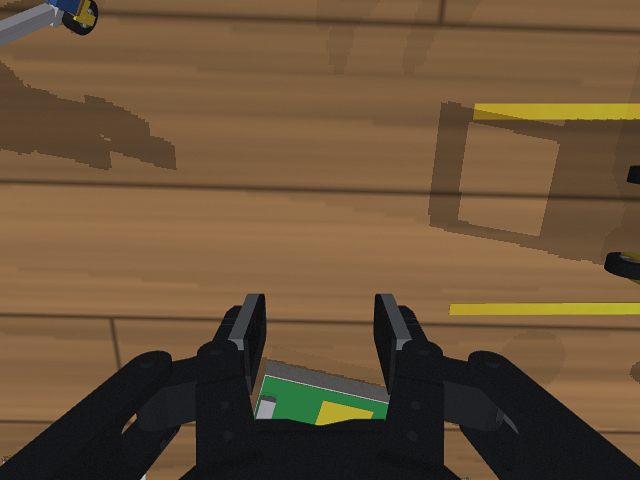

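View pics/w17c.png

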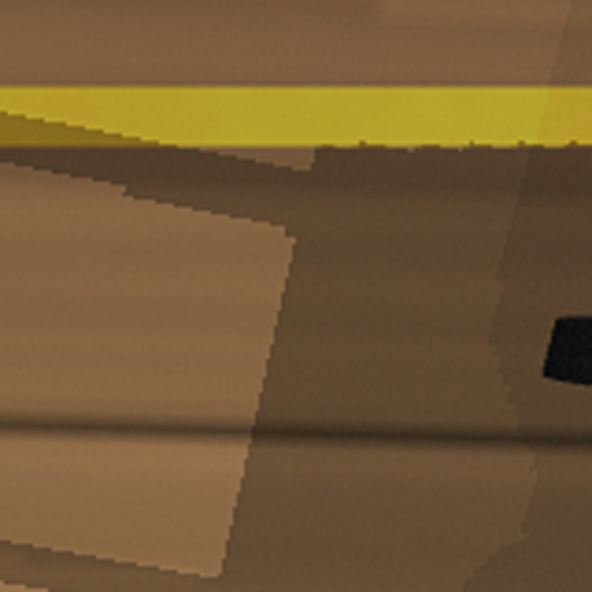

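Emit:
carry_out --pt "0 0.02 0 0 0 0" --pt "0 0.04 0 0 0 0" --pt "0 0.05 0 0 0 0" --pt "0 0.05 0 0 0 0" --pt "0 0.05 0 0 0 0"

```text
clock: 19.1
position: [552.7, -38.7, 187.6]
tcp_rot: [-0.047, 3.132, 0.007]
force: [0.6, 0.1, 0.6]
grip_width: 46.9
```

```bash
python3 -c "
from g import *
import pickle
im=arm.get_image('wrist');pickle.dump(im,open('w18.pkl','wb'))
cv2.imwrite('pics/w18c.png',cv2.resize(im['pixels'][130:330,480:640],None,fx=3,fy=3,interpolation=cv2.INTER_CUBIC))
show()
"
```

```text
t19.15 p [552.5 -38.8 187.3] yaw 1.6002 z [ 0.009  0.005 -1.   ] F [-0.37  0.07  0.81] w 47.0
```

View pics/w18c.png

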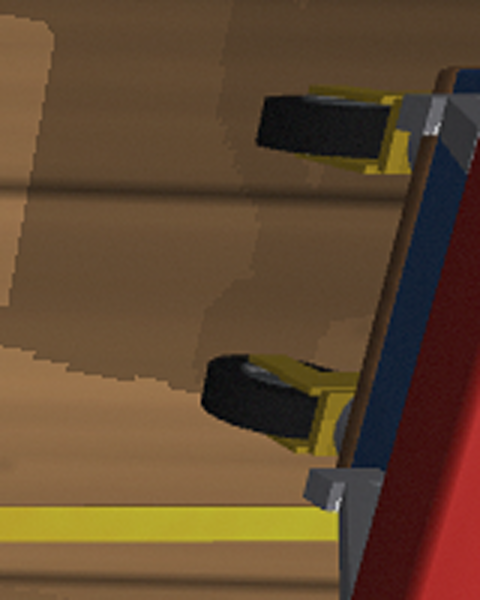

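```bash
cat > ov.py <<'E'
import pickle,sys
from h import *
im=pickle.load(open(sys.argv[1],'rb'))
x0,x1,y0,y1,k=480,640,130,330,3
bo=np.array([543.6,166.8]);by=np.pi/2+.031
base=float(sys.argv[3]);lat=float(sys.argv[4]);cy=by+float(sys.argv[5])
b=np.array([np.cos(by),np.sin(by)]);n=np.array([-b[1],b[0]])
B=bo+b*base+n*lat
h=np.array([np.cos(cy),np.sin(cy)]);l=np.array([-h[1],h[0]])
out=[]
def wheel(cv,piv,ang,col,w=6):
    P=B+h*-45+l*piv
    d=-(np.cos(ang)*h+np.sin(ang)*l); t=np.array([-d[1],d[0]])
    C=P+14*d
    for s in (-w,w):
        pts=[]
        for a in np.linspace(0,2*np.pi,60):
            q=C+d*18*np.cos(a)+t*s; pts.append(proj(im,[q[0],q[1],18+18*np.sin(a)]))
        pts=((np.array(pts)-[x0,y0]+.5)*k).astype(np.int32)
        cv2.polylines(cv,[pts],True,col,1)
for angs in eval(sys.argv[6]):
    c=cv2.resize(im['pixels'][y0:y1,x0:x1],None,fx=k,fy=k,interpolation=cv2.INTER_CUBIC)
    wheel(c,38,angs[0],(255,255,255));wheel(c,-38,angs[1],(0,255,255));out.append(c[:480,150:])
o=np.hstack(out);cv2.imwrite(sys.argv[2],o if o.shape[1]<800 else cv2.resize(o,None,fx=800/o.shape[1],fy=800/o.shape[1]))
E
python3 ov.py w18.pkl pics/ov1.png 70 0.8 -0.003 "[(0,0),(0.15,0.2)]"
python3 ov.py w18.pkl pics/ov2.png 70 0.8 -0.003 "[(-0.1,-0.2),(-.2,-.3)]"
```

```text
(no output)
```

View pics/ov1.png

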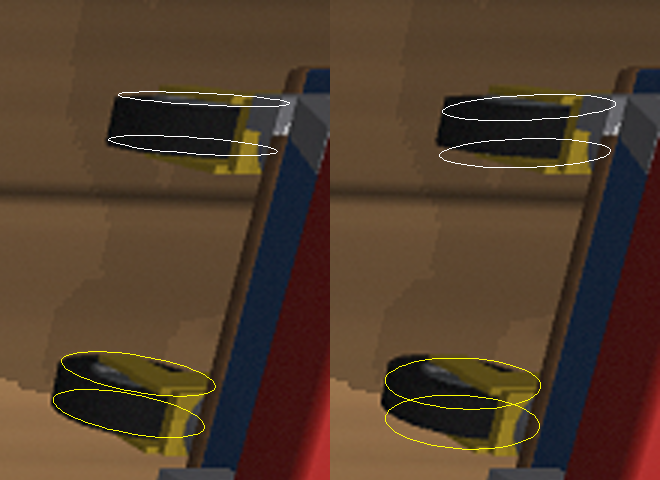

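View pics/ov2.png

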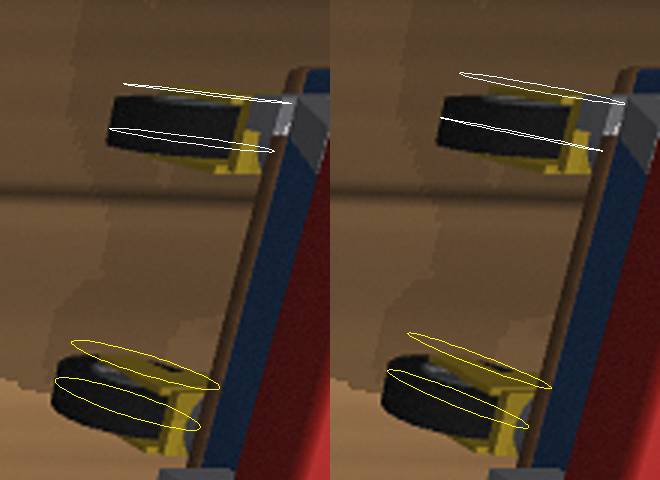

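```bash
python3 -c "
from g import *
show();print(arm.finish_job())"
```

```text
t19.15 p [552.5 -38.8 187.3] yaw 1.6002 z [ 0.009  0.005 -1.   ] F [-0.37  0.07  0.81] w 47.0
the job is handed in; nothing more can be done
None
```

I gripped the larger caddy by its red bar and rolled it straight for 100 mm so the castors swung into trail. I then steered it through a gentle arc onto the bay's centre line and crept up to the stop. It was pressed against the pad for about 1.2 s with a wrist force of roughly 6 N, including about 1 N of rolling drag and noise. I eased off to about 0 N, opened the jaws, lifted clear and handed the job in at 19 s of the 61 s allowed.

**Last checks, all from images after letting go:**
- **Position:** the nose is about 165 mm ahead of the bay's origin. The caddy is within about 2 mm of the centre line, and its heading is within about 0.012 rad of the bay's.
- **Castors:** both match a projected wheel at 0 rad. The right one looked turned in an earlier view, but the overlay showed that was only perspective.
- **Other objects:** the tumbler, ticket stack and stamp look unmoved in the pictures; I did not measure them again.

**Disagreement:** before contact, the images put the pad at 160–168 mm ahead, depending on which edge I read. By feel it met the nose at about 163–164 mm. No check failed.

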